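# Nest the tube rails

### The job

Pack the three aluminium tube rails compactly in the shallow black tray: push the two short rails, which lie in it side by side with their open sides up, together until they touch, and turn the long rail, which lies on its side on the bench, open side down and nest it over them, one leg in each short rail's channel and the two touching walls between its legs. It must sit fully home, level and about centred along the short rails, and the rest of the things on the bench must stay where they are.

Things in the scene. Friction and masses are not known exactly. Their poses are not given: they have to be found in the camera images.
- tray: shallow black plastic tray, fixed to the bench, outside 68 (x) x 106 (y) mm, floor 4 mm thick, its lip 3 mm thick and reaching 8 mm above the bench all round. Origin: centre of its underside, at bench height. The short rails lie along its x, beside each other across its y.
- rail_a_mid (a point): centre of the first short rail: bare aluminium U channel, 8 mm walls, 58 mm long (x), 35 mm wide over the legs (y), 30 mm high (z), web below, open side up (+z), channel 19 mm wide and 22 mm deep. Loose on the tray floor on the tray's +y side, 95 g, slides when pushed; centre 19 mm and top edges 34 mm above the bench.
- rail_b_mid (a point): centre of the second short rail, the same as the first, on the tray's -y side. At the start 5 to 14 mm of gap separate the two; the long rail can only straddle their neighbouring walls (16 mm together) when the gap is under 3 mm.
- long_rail_mid (a point): centre of the long rail: same U section as the short ones, 66 mm long (its y), about 110 g, flat ends. +x points out of its open side: web's outer face 15 mm towards -x, leg tips 15 mm towards +x; z runs across the legs (35 mm over them). It starts lying on one leg's side, z up, centre 17.5 mm above the bench. Nested, +x points down, its web rests on the short rails' top edges, centre 27 mm above the bench.
- well_plate: bystander, leave alone: white 96-well plate lying flat, 85 x 127 x 13 mm, origin under its centre
- marker: bystander, leave alone: black marker pen lying on the bench, 133 mm long over its round ends, 13 mm thick, along its x; origin under its middle
- reagent: bystander, leave alone: small amber bottle, 36 mm diameter, 62 mm tall, origin under its centre
- tube_rack: bystander, leave alone: blue tube rack, 60 x 120 x 24 mm with tubes standing up to 32 mm, origin under its centre
- kit_small: bystander, leave alone: small cardboard box, 70 x 50 x 40 mm, origin under its centre

How it is judged:
On the way:
1. the two short rails are pushed together in the tray (horizontal distance between rail_a_mid and rail_b_mid below 0.038 m), for 0.1 s.
At the end, for the whole second after the job is handed in: short rails open side up on the tray floor, under about 3 mm apart; long rail open side down over both, level within 4.5 degrees, along them within 7 degrees, its centre within 24 mm of each short rail's seen from above and 24.5 to 29 mm above the bench, released, at rest (angle between long_rail_mid's own x axis and vertical above 3.06 rad and z of long_rail_mid in the frame of tray between 0.0245 and 0.029 m and horizontal distance between long_rail_mid and rail_a_mid below 0.024 m and horizontal distance between long_rail_mid and rail_b_mid below 0.024 m and angle between the y axis of long_rail_mid and the x axis of rail_a_mid, either way round below 0.12 rad and horizontal distance between rail_a_mid and rail_b_mid below 0.0385 m and angle between each of rail_a_mid, rail_b_mid's own z axis and vertical below 0.08 rad and z of each of rail_a_mid, rail_b_mid in the frame of tray below 0.021 m and linear speed of long_rail below 0.01 m/s and contact force between long_rail and the fingers below 0.1 N); the robot touches nothing.
It fails at once if a bystander is moved more than 25 mm (distance of any of well_plate, marker, reagent, tube_rack, kit_small from where it was at the start of the episode above 0.025 m).
It also fails if it takes over 62 s, if anything falls off the work surface, if the arm or the gripper's body presses on something with over 40 N, if the wrist force passes 120 N, or if a joint passes its speed limit or range.

### The arm

A 6-joint arm with a two-finger parallel gripper is mounted at the origin on the work surface. World frame = base frame: x ahead of the robot, y to its left, z up, the work surface at z = 0. Lengths are in m, angles in rad, forces in N, time in s.
With the tool pointing down it reaches from about 0.35 to 0.975 m from the base axis. Payload 4.9 kg.
Tool frame: the origin (TCP) lies at the very end of the fingers, on their centre line; the grasp point (between the pads) lies manip.grip_point_offset behind it (manip.grip_point_offset is the distance from the TCP to the grasp point, in m); z points along the fingers, y is the line along which they close (so a half turn about z gives the same grasp; the last joint's range is limited). The gripper opens to 85 mm and grips with 20 to 120 N. Pads are 22 mm wide; open, the fingers measure 114 mm over their backs; the gripper's body (76 mm by 85 mm) begins 54 mm behind the grasp point. The pads swing forward as they close: fully open they stand 13 mm farther back than shut.
Start: joints at [-1.371, 0.053, 1.613, -0, 1.476, -0.119], TCP at [0.196, -0.593, 0.231] pointing down, gripper open.
Joint ranges: [-3.01, 3.01], [-1.01, 2.22], [0.06, 2.58], [-1.02, 4.17], [0.09, 2.62], [-3.14, 3.14]. Speed limits (rad/s): [2.57, 2.57, 3.14, 3.14, 3.14, 3.14].

### API

Orientations are given as a unit quaternion [w, x, y, z].
In Python, from plant import manip gives the robot as it stands.
- The arm moves only by the shell command python3 -m crank 'ROWS' [OPENING]. ROWS is JSON, a list of rows, each an object of numbers: "x", "y", "z": the shift along the tool's x, y, z in cm; "turn": the turn about the tool's z in rad. In form: [{"x": .., "y": .., "z": .., "turn": ..}, ...]. A call has 1 to 5 rows; each row shifts and turns the commanded pose from where the row before left it, along the tool's axes as they then stand; what a row does not reach is not made up. A row lasts 1/10 s, in which the tool goes at most 50 mm and 8.59 degrees, less where a joint would pass 70% of its speed; a pose out of reach is approached as far as the arm can. A call with a gripper value outside its range is refused whole. OPENING is the opening in per cent of the stroke, from 0 (shut) to 100 (fully open), set as the call begins (- or left out, the last holds). The fingers move at their own pace and stop on an object; the grip force is fixed at half the most. Time passes only in rows, so rows that do not move let the fingers close. It gives the time, the measured TCP pose, the force, the opening and the grip force at its end, in the units of the state.
- manip.state(): the state, without advancing time (a new reading comes with each control period).
- manip.grab_frame(name): name is "scene" or "top"; returns (picture, depth): 384x512x3 uint8, red, green, blue; 384x512 float32, m along the optical axis (not along the pixel's ray), 0 where there is no reading.
- manip.camera_model(name): a dict with "mtx" (3x3 intrinsics, pixels), "k1" (the pictures are not rectified: a ray, as slopes to the right and down, at radius r is drawn at 1 + k1 r^2 times it, then the intrinsics apply), "world_to_cam" (4x4, takes a point from world to camera coordinates). Camera axes: x right, y down, z forward; pixel columns grow to the right and rows downward; lengths in m; the calibration is good to about 2 mm. A picture is of the moment at which its call begins. camera_model takes no time and is no camera call.
- manip.job_done(): hands the job in; it is judged then, once.
The state is a dict: "time": time; "joint_pos": joint angles; "joint_vel": joint speeds; "joint_efforts": joint torques, N m; "tool_pos": TCP position; "tool_rot": TCP orientation; "contact_force": force on the tool from outside, world axes, zero at the start; "ft_torque": the same for the moment, N m; "gripper_width": opening from 0.0 (shut) to 1.0 (fully open); "grasp_force": force on a finger pad.
Only numpy, scipy, OpenCV 4.12 (cv2) and the standard library are available. Lean on these libraries where they do the work, as an engineer would, in place of code of your own. Each camera call takes 0.05 s, during which the arm holds its last target. There are 200 camera calls.

## Working session

There is one attempt and no reset: what is moved stays moved. The work goes in short steps, Python scripts to look and compute and a shell command to move; the robot and the scene stay as the last step left them, time stands still between calls to the robot, and variables do not carry over. Pictures are saved under pics/ and viewed, at most 12 in all, crops included, and the job is handed in when it is done.

```bash
mkdir -p pics; ls
python3 - <<'E'
from plant import manip
import cv2,numpy as np
print(manip.state(), manip.grip_point_offset)
for n in("scene","top"):
    p,d=manip.grab_frame(n); c=manip.camera_model(n)
    np.savez(f"{n}0.npz",p=p,d=d); print(n,c, (d>0).mean())
    cv2.imwrite(f"pics/{n}0.png",p[:,:,::-1])
E
```

```text
pics
{'time': 0.0, 'joint_pos': array([-1.37097067e+00,  5.33399178e-02,  1.61429700e+00, -3.56364660e-06,
        1.47599271e+00, -1.19008115e-01]), 'joint_vel': array([-0.00122257,  0.00121085,  0.00137175, -0.00042552, -0.00058593,
       -0.00050616]), 'joint_efforts': array([ 4.54221595e-05, -3.93680656e+01, -3.70176995e+01, -1.01091005e-04,
        6.92506816e-03,  1.15312679e-05]), 'tool_pos': array([ 0.1957823 , -0.59288853,  0.23007173]), 'tool_rot': array([-1.01758434e-03,  9.87319477e-01,  1.58742597e-01, -4.29168243e-05]), 'contact_force': array([ 0.65438085, -0.0447488 , -0.50335578]), 'ft_torque': array([-0.00740249,  0.0296907 , -0.01139256]), 'grasp_force': 0.0, 'gripper_width': 1.0025770801834624} 0.0187
scene {'mtx': array([[441.17528946,   0.        , 257.0813271 ],
       [  0.        , 441.17528946, 188.35188038],
       [  0.        ,   0.        ,   1.        ]]), 'k1': -0.014390950922378895, 'world_to_cam': array([[ 0.90488419,  0.42523554, -0.01895608, -0.53175273],
       [ 0.24037867, -0.54725445, -0.80170485, -0.03926127],
       [-0.3512872 ,  0.72089341, -0.59741945,  1.22933672],
       [ 0.        ,  0.        ,  0.        ,  1.        ]])} 0.996002197265625
top {'mtx': array([[412.85678092,   0.        , 252.45745183],
       [  0.        , 412.85678092, 190.79408494],
       [  0.        ,   0.        ,   1.        ]]), 'k1': -0.1303500022190977, 'world_to_cam': array([[ 0.0081954 , -0.99991331, -0.01030593,  0.08601676],
       [-0.98806865, -0.00651234, -0.15387633,  0.5546716 ],
       [ 0.15379587,  0.01144405, -0.98803637,  1.14485908],
       [ 0.        ,  0.        ,  0.        ,  1.        ]])} 0.9957427978515625
```

View pics/top0.png

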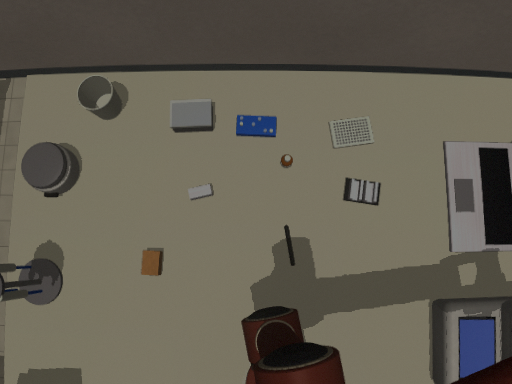

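View pics/scene0.png

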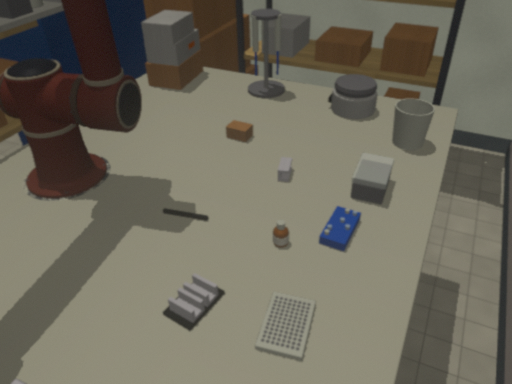

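The top view shows the tray with its two short rails at about (362,191), the long rail at (200,191), the marker at (289,245) and the bottle at (287,160). In the scene view the tray is at (195,299) and the long rail at (285,168). I'll crop both for detail next.

```bash
cat > h.py <<'E'
import numpy as np,cv2
from plant import manip
def ray(n,uv):
    c=manip.camera_model(n); uv=np.atleast_2d(np.float64(uv))
    s=cv2.undistortPoints(uv[:,None],c["mtx"],np.array([c["k1"],0,0,0]))[:,0]
    M=c["world_to_cam"];R=M[:3,:3]
    return -R.T@M[:3,3], np.c_[s,np.ones(len(s))]@R
def onz(n,uv,z):
    o,d=ray(n,uv); return o+d*((z-o[2])/d[:,2])[:,None]
def tri(uvt,uvs):
    o1,d1=ray("top",uvt);o2,d2=ray("scene",uvs);d1=d1[0]/np.linalg.norm(d1[0]);d2=d2[0]/np.linalg.norm(d2[0])
    t=np.linalg.lstsq(np.c_[d1,-d2],o2-o1,rcond=None)[0]
    a,b=o1+t[0]*d1,o2+t[1]*d2
    return (a+b)/2,np.linalg.norm(a-b)
def proj(n,P):
    c=manip.camera_model(n);M=c["world_to_cam"]
    return cv2.projectPoints(np.float64(np.atleast_2d(P)),cv2.Rodrigues(M[:3,:3])[0],M[:3,3],c["mtx"],np.array([c["k1"],0,0,0]))[0][:,0]
def crop(p,x,y,w,h,k): return cv2.resize(p[y:y+h,x:x+w,::-1],None,fx=k,fy=k,interpolation=cv2.INTER_NEAREST)
E
python3 - <<'E'
from h import *
t=np.load("top0.npz")["p"];s=np.load("scene0.npz")["p"]
a=np.hstack([crop(t,185,175,33,30,9),crop(t,336,170,52,30*1,9)])[:, :760]
b=np.hstack([crop(s,265,148,40,40,7),crop(s,158,268,68,60,7)[:280] if 0 else cv2.resize(crop(s,158,268,72,60,1),(480,400),interpolation=0)[:280]*0+cv2.resize(crop(s,158,272,72,42,1),(480,280),interpolation=0)])
cv2.imwrite("pics/c1.png",np.vstack([a,np.hstack([b,np.zeros((280,max(0,a.shape[1]-b.shape[1]),3),np.uint8)])[:, :a.shape[1]]]))
print(a.shape,b.shape)
E
```

```text
(270, 760, 3) (280, 760, 3)
```

View pics/c1.png

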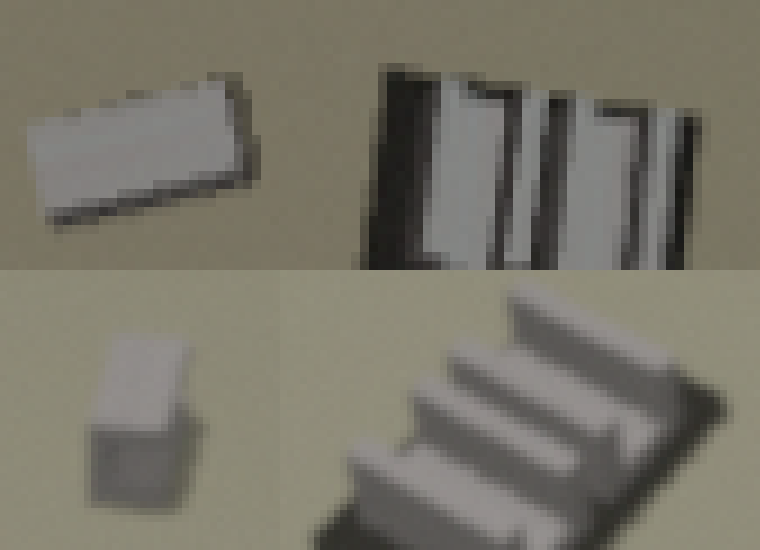

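The top two crops show the long rail as a clean rectangle and the two short rails with a dark gap between them. The crops don't show which side of the long rail is open, so I'll stretch the contrast and use depth.

Run:
```python
from h import *
for n in("top","scene"):
    M=manip.camera_model(n)["world_to_cam"];print(n,-M[:3,:3].T@M[:3,3])
T=np.load("top0.npz");S=np.load("scene0.npz")
t,s=T["p"],S["p"]
def st(c): 
    g=c.astype(float);lo,hi=np.percentile(g,1),np.percentile(g,99);return np.clip((g-lo)/(hi-lo)*255,0,255).astype(np.uint8)
a=st(crop(s,272,150,26,36,14));b=st(crop(t,184,178,34,26,12))
H=max(a.shape[0],b.shape[0]);pad=lambda c:np.vstack([c,np.zeros((H-c.shape[0],c.shape[1],3),np.uint8)])
cv2.imwrite("pics/c2.png",np.hstack([pad(a),pad(b)]))
np.set_printoptions(linewidth=200,precision=0,suppress=True)
# depth -> world height maps
def hmap(n,d,x0,x1,y0,y1):
    u,v=np.meshgrid(np.arange(x0,x1),np.arange(y0,y1));uv=np.c_[u.ravel(),v.ravel()]
    o,r=ray(n,uv);P=o+r*d[v,u].reshape(-1,1);return P.reshape(u.shape+(3,))
P=hmap("top",T["d"],186,216,182,202);print("top z mm");print(P[::2,::2,2]*1000)
P=hmap("scene",S["d"],274,296,156,184);print("scene z");print(P[::2,::2,2]*1000);print("scene x");print(P[::2,::2,0]*1000)
# tray
P=hmap("top",T["d"],342,384,176,207);print("tray");print(P[::3,::2,2]*1000)
```

```text
top [0.37127408 0.07651969 1.21739971]
scene [ 0.92246246 -0.68158648  0.69287377]
top z mm
[[   1.   -1.   -0.    0.    0.    1.    2.    1.   -2.    4.   -2.   -3.    1.    0.    1.]
 [   0.   -2.    1.    0.    0.   -1.    4.   -0.    4.   -0.   36.   36.   -3.   -1.    3.]
 [   2.   -4.   -5.   -1.    3.    2.   34.   34.   41.   36.   36.   30.   33.    2.    1.]
 [  -3.   -5.   35.   35.   36.   33.   37.   32.   32.   33.   35.   30.   36.    1.   -0.]
 [   5.   36.   32.   33.   38.   34.   34.   34.   39.   37.   36.   32.   34.   -2.    7.]
 [  -5.   36.   39.   35.   39.   33.   36.   36.   30.   37.   34.   34.   32.    3.    2.]
 [  -2.   -1.   34.   35.   34.   38.   37.   39.   34.   35.   32.   34.   22.   14.    0.]
 [   2.   -0.   37.   33.   36.   32.   35.   32.   19.   15.    5.    3.   -2.    1.   -2.]
 [  -2.    3.   35.   29.   20.   14.    4.    1.    1.   -3.    5.   -2.    1.    0.   -6.]
 [   3.   -4.    1.    3.    4.    2.   -3.    2.    0.    0.   -2.    3.    2. 1217.    0.]]
scene z
[[ -1.  -1.  -3.  -2.  -3.  -3.  -4.  -1.   2.  -0.  -2.]
 [ -2.  -0.
[... 2289 characters left out ...]
  31.   36.   11.   13. 1217.   32.    9.   -2.    2.]
 [   0.   10.    4.    7.   35.   29.   12.   12.   21.   36.    4.   22.   35.   12.   13.   12.   31.   32.   12.    2.   -1.]
 [   0.   10.    3.   12.   38.   33.   14.   16.   24.   32.    4.   28.   34.   16.   10.   12.   35.    3.    6.   -1.   -1.]
 [  -2.    1.   -2.    6.    7.   11.    9.   -0.    8.    4.   11.   26.   32.   19.   12.   16.   31.    3.    6.   -0.    2.]
 [   1.   -1.    3.    4.   -0.    1.    1.   -2.    1.    1.    2.    1.    2.    5.    8.    9.   11.    5.   -1.    3.    2.]
 [   5.   -1.    0.   -1.    2.    2.    4.   -4.    3.   -2.   -2.    5.   -0.    1.    0.    3.   -3.    3.   -1.    2.   -5.]]
```

View pics/c2.png

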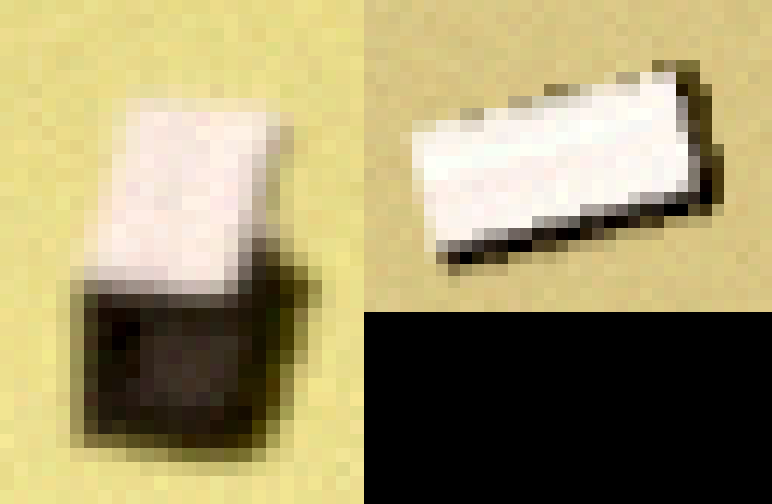

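The end-face depths settle it. The web is the near (−x) wall at columns 84–140, and to its right the lower leg's inner floor is visible at 8 mm, so the long rail opens towards world +x. Next I'll fit both rails and the tray.

```bash
cat >> h.py <<'E'
def cloud(n,d,x0,x1,y0,y1):
    u,v=np.meshgrid(np.arange(x0,x1),np.arange(y0,y1));uv=np.c_[u.ravel(),v.ravel()]
    o,r=ray(n,uv);P=o+r*d[v,u].reshape(-1,1);return uv,P
def box(n,d,lo,hi,zr):  # pixels whose depth puts them in a world box
    uv,P=cloud(n,d,0,512,0,384)
    m=(P[:,0]>lo[0])&(P[:,0]<hi[0])&(P[:,1]>lo[1])&(P[:,1]<hi[1])&(P[:,2]>zr[0])&(P[:,2]<zr[1])
    return uv[m],P[m]
def pca(xy):
    c=xy.mean(0);w,V=np.linalg.eigh(np.cov((xy-c).T));a=V[:,1];a=a*np.sign(a[np.argmax(abs(a))]);e=np.sqrt(12*w);return c,a,e
E
python3 - <<'E'
from h import *
np.set_printoptions(precision=4,suppress=True)
L=onz("top",[[200,191],[362,191]],.03);print(L)
for n in("top","scene"):
    d=np.load(n+"0.npz")["d"]
    for nm,c in zip(("long","tray"),L):
        lo,hi=c[:2]-.075,c[:2]+.075
        uv,P=box(n,d,lo,hi,(.027,.045)); z=np.median(P[:,2]); Q=onz(n,uv,z)[:,:2]
        r=cv2.minAreaRect(np.float32(Q*1000))
        print(n,nm,"n",len(Q),"z",z,"pca",*pca(Q),"rect",r)
        if nm=="tray":
            for ang in [0]:
                best=min(np.linspace(-.4,.4,161),key=lambda t:-np.sum(np.histogram(Q@[-np.sin(t),np.cos(t)],np.arange(-.4,.2,.002))[0]**2.))
            v=Q@[-np.sin(best),np.cos(best)];k,cl,ce=cv2.kmeans(np.float32(v),4,None,(3,50,1e-6),10,2)
            print(" yaw",best)
            for j in np.argsort(ce[:,0]):
                q=Q[cl[:,0]==j];print("  wall",ce[j],len(q),*pca(q), (q@[np.cos(best),np.sin(best)]).min(),(q@[np.cos(best),np.sin(best)]).max())
    # tray dark
    p=np.load(n+"0.npz")["p"]
    uv,P=box(n,d,L[1][:2]-.09,L[1][:2]+.09,(-.01,.05));
    m=p[uv[:,1],uv[:,0]].max(1)<60; Q=onz(n,uv[m],.008)[:,:2]; print(n,"tray dark",cv2.minAreaRect(np.float32(Q*1000)))
E
```

```text
[[ 0.5545  0.2435  0.03  ]
 [ 0.5576 -0.2307  0.03  ]]
top long n 242 z 0.03477348071273856 pca [0.5542 0.2448] [-0.2458  0.9693] [0.0313 0.067 ] rect ((554.2755737304688, 244.71258544921875), (31.328847885131836, 66.59327697753906), 13.769058227539062)
top tray n 249 z 0.033971645121980254 pca [ 0.5614 -0.2323] [0.1246 0.9922] [0.0602 0.0868] rect ((561.2869262695312, -233.45347595214844), (79.19619750976562, 59.780765533447266), 82.07213592529297)
 yaw -0.025000000000000022
  wall [-0.2551] 51 [ 0.5571 -0.2692] [ 0.9907 -0.1362] [0.0078 0.0615] 0.5340659012042012 0.5907413748295419
  wall [-0.229] 65 [ 0.5595 -0.243 ] [ 0.9912 -0.1324] [0.0097 0.0613] 0.5362929459800072 0.5957182845777924
  wall [-0.2119] 69 [ 0.5621 -0.226 ] [ 0.9887 -0.1499] [0.0102 0.06  ] 0.5386939311779222 0.5953211242399364
  wall [-0.1846] 64 [ 0.5662 -0.1988] [ 0.9904 -0.1384] [0.0097 0.0598] 0.5436677905811194 0.6001993736509215
top tray dark ((560.3309936523438, -235.16693115234375), (105.1962890625, 67.51277923583984), 81.44549560546875)
scene long n 182 z 0.03321674204898467 pca [0.5579 0.2406] [-0.2387
[... 201 characters left out ...]
 0.9937] [0.0606 0.09  ] rect ((563.724609375, -236.219482421875), (83.20370483398438, 60.80804443359375), 82.31175231933594)
 yaw -0.135
  wall [-0.1932] 160 [ 0.5594 -0.271 ] [ 0.9903 -0.1392] [0.0113 0.0611] 0.5600099078961751 0.6208196389384153
  wall [-0.1662] 150 [ 0.5631 -0.2442] [ 0.9899 -0.1417] [0.0114 0.0609] 0.5599882994431317 0.6205429763268989
  wall [-0.1495] 144 [ 0.5649 -0.2276] [ 0.9887 -0.1499] [0.0115 0.0608] 0.5599738854276353 0.6197278840385378
  wall [-0.1228] 142 [ 0.5684 -0.2011] [ 0.9899 -0.1421] [0.012  0.0602] 0.5599522483584932 0.6194196965141833
scene tray dark ((565.4119262695312, -238.96243286132812), (103.76221466064453, 67.19644927978516), 81.42703247070312)
```

Heights check out (35 and 34 mm), as do the sizes. The gap between the short rails is about 9 mm and their yaw is −0.14 rad. Next I'll move over beside rail A with the fingers shut.

```bash
R='tail -n 12'
python3 -m crank '[{"x":3.257,"y":-1.903},{"x":3.257,"y":-1.903},{"x":3.257,"y":-1.903},{"x":3.257,"y":-1.903},{"x":3.257,"y":-1.903}]' 0
python3 -m crank '[{"x":3.257,"y":-1.903},{"x":3.257,"y":-1.903},{"x":3.257,"y":-1.903},{"x":3.257,"y":-1.903},{"x":3.257,"y":-1.903}]' >/dev/null
python3 -m crank '[{"x":3.257,"y":-1.903},{"x":3.257,"y":-1.903},{"x":3.257,"y":-1.903},{"x":3.257,"y":-1.903},{"x":3.257,"y":-1.903}]' >/dev/null
python3 -m crank '[{"turn":0.115},{"turn":0.115},{"turn":0.115},{"turn":0.115},{}]'
cat >> h.py <<'E'
def goto(x,y,z,head=None):
    s=manip.state();w,a,b,c=s["tool_rot"];h=2*np.arctan2(b,a);h=(h+np.pi)%(2*np.pi)-np.pi
    e=np.array([x,y])-s["tool_pos"][:2]
    hd=(head-h) if head is not None else 0
    print("t %.2f pos"%s["time"],s["tool_pos"].round(4),"head %.3f"%h,"| tool x %.2f y %.2f z %.2f cm, turn %.3f"%(100*(e@[np.cos(h),np.sin(h)]),100*(e@[np.sin(h),-np.cos(h)]),100*(s["tool_pos"][2]-z),-((hd+np.pi/2)%np.pi-np.pi/2)),"w %.3f"%s["gripper_width"],"F",s["contact_force"].round(1),"g",round(s["grasp_force"],1))
E
python3 -c "
from h import *
goto(.5703,-.1688,.014,-.14)"
```

```text
t 0.10 pos [ 0.1958 -0.5929  0.2302] head 0.319 | tool x 48.86 y -28.54 z 21.62 cm, turn 0.459 w 0.999 F [-0.3  0.1 -0.3] g 0.0schema error: expected keys x, y, z, turn
schema error: expected keys x, y, z, turn
schema error: expected keys x, y, z, turn
schema error: expected keys x, y, z, turn
```

```bash
python3 -m crank '[{"x":3.257,"y":-1.903,"z":0,"turn":0},{"x":3.257,"y":-1.903,"z":0,"turn":0},{"x":3.257,"y":-1.903,"z":0,"turn":0},{"x":3.257,"y":-1.903,"z":0,"turn":0},{"x":3.257,"y":-1.903,"z":0,"turn":0}]' 0
python3 -m crank '[{"x":3.257,"y":-1.903,"z":0,"turn":0},{"x":3.257,"y":-1.903,"z":0,"turn":0},{"x":3.257,"y":-1.903,"z":0,"turn":0},{"x":3.257,"y":-1.903,"z":0,"turn":0},{"x":3.257,"y":-1.903,"z":0,"turn":0}]' >/dev/null
python3 -m crank '[{"x":3.257,"y":-1.903,"z":0,"turn":0},{"x":3.257,"y":-1.903,"z":0,"turn":0},{"x":3.257,"y":-1.903,"z":0,"turn":0},{"x":3.257,"y":-1.903,"z":0,"turn":0},{"x":3.257,"y":-1.903,"z":0,"turn":0}]' >/dev/null
python3 -m crank '[{"x":0,"y":0,"z":0,"turn":0.115},{"x":0,"y":0,"z":0,"turn":0.115},{"x":0,"y":0,"z":0,"turn":0.115},{"x":0,"y":0,"z":0,"turn":0.115},{"x":0,"y":0,"z":0,"turn":0}]'
python3 -c "
from h import *
goto(.5703,-.1688,.014,-.14)"
```

```text
time: 0.6
tool_pos: [0.3213, -0.4506, 0.2307]
tool_rot: [-0.0, 0.987, 0.159, -0.0]
contact_force: [-0.1, -0.7, -0.8]
gripper_width: 0.141
grasp_force: 0.0
time: 2.1
tool_pos: [0.5701, -0.1691, 0.2306]
tool_rot: [-0.0, 0.998, -0.07, -0.001]
contact_force: [-0.4, -1.0, 0.2]
gripper_width: 0.0
grasp_force: 0.0
t 2.10 pos [ 0.5701 -0.1691  0.2306] head -0.141 | tool x 0.02 y -0.03 z 21.66 cm, turn -0.001 w 0.000 F [-0.4 -1.   0.2] g 0.0
```

```bash
python3 -m crank '[{"x":0,"y":0,"z":4.5,"turn":0},{"x":0,"y":0,"z":4.5,"turn":0},{"x":0,"y":0,"z":4.5,"turn":0},{"x":0,"y":0,"z":4,"turn":0},{"x":0,"y":0,"z":3,"turn":0}]'  >/dev/null
python3 -m crank '[{"x":0,"y":0,"z":1,"turn":0},{"x":0,"y":0,"z":0,"turn":0},{"x":0,"y":0.3,"z":0,"turn":0},{"x":0,"y":0.3,"z":0,"turn":0},{"x":0,"y":0.3,"z":0,"turn":0}]'
python3 -m crank '[{"x":0,"y":0.2,"z":0,"turn":0},{"x":0,"y":0.2,"z":0,"turn":0},{"x":0,"y":0.2,"z":0,"turn":0},{"x":0,"y":0.2,"z":0,"turn":0},{"x":0,"y":0.1,"z":0,"turn":0}]'
cat > look.py <<'E'
from h import *
import sys
k=sys.argv[1]; np.set_printoptions(precision=4,suppress=True)
c=np.array([.5625,-.234])
for n in("top","scene"):
    p,d=manip.grab_frame(n);np.savez(f"{n}{k}.npz",p=p,d=d)
    uv,P=box(n,d,c-.06,c+.06,(.029,.039)); Q=onz(n,uv,.034)[:,:2]
    if len(Q)<40: print(n,"few");continue
    e=np.array([np.cos(.14),-np.sin(.14)]);f=np.array([np.sin(.14),np.cos(.14)])
    v=Q@f;K,cl,ce=cv2.kmeans(np.float32(v),4,None,(3,50,1e-6),10,2)
    for j in np.argsort(ce[:,0]):
        q=Q[cl[:,0]==j];m,a,s=pca(q);print(n,"wall v %.4f u %.4f"%(m@f,m@e),"yaw %.3f"%np.arctan2(a[1],a[0]),"size",s,len(q))
    cv2.imwrite(f"pics/{n}{k}.png",crop(p,*((330,160,66,60) if n=="top" else (150,260,90,75)),8))
E
python3 look.py 1
```

```text
time: 3.1
tool_pos: [0.5706, -0.1792, 0.0186]
tool_rot: [0.001, 0.998, -0.07, 0.002]
contact_force: [0.1, 0.0, 0.1]
gripper_width: -0.004
grasp_force: 0.0
time: 3.6
tool_pos: [0.568, -0.1872, 0.0164]
tool_rot: [-0.0, 0.998, -0.071, 0.0]
contact_force: [0.3, 2.3, 1.6]
gripper_width: 0.005
grasp_force: 0.8
top few
scene wall v -0.1905 u 0.5918 yaw -0.136 size [0.0101 0.0601] 141
scene wall v -0.1636 u 0.5918 yaw -0.139 size [0.0104 0.0596] 133
scene wall v -0.1520 u 0.5919 yaw -0.151 size [0.0105 0.0601] 128
scene wall v -0.1212 u 0.5934 yaw -0.034 size [0.028  0.0522] 164
```

```bash
python3 -m crank '[{"x":0,"y":0.15,"z":0,"turn":0},{"x":0,"y":0.15,"z":0,"turn":0},{"x":0,"y":0.15,"z":0,"turn":0},{"x":0,"y":0.1,"z":0,"turn":0},{"x":0,"y":0,"z":0,"turn":0}]'
python3 look.py 2
python3 -c "
from h import *
goto(.5703,-.1688,.014,-.14)"
```

```text
time: 4.2
tool_pos: [0.567, -0.1927, 0.0163]
tool_rot: [-0.0, 0.998, -0.071, -0.0]
contact_force: [-0.2, 1.2, 2.0]
gripper_width: -0.001
grasp_force: 0.8
top few
scene wall v -0.1925 u 0.5921 yaw -0.145 size [0.0104 0.0594] 145
scene wall v -0.1615 u 0.5917 yaw -0.148 size [0.0185 0.0598] 241
scene wall v -0.1299 u 0.5925 yaw -0.126 size [0.0132 0.054 ] 137
scene wall v -0.1106 u 0.5988 yaw 1.544 size [0.009  0.0239] 29
t 4.30 pos [ 0.567  -0.1927  0.0162] head -0.141 | tool x -0.01 y -2.41 z 0.22 cm, turn -0.001 w 0.000 F [-0.5  1.5  1.1] g 0.7
```

```bash
python3 -m crank '[{"x":0,"y":-1.5,"z":0,"turn":0},{"x":0,"y":0,"z":-4,"turn":0},{"x":0,"y":0,"z":-4,"turn":0},{"x":0,"y":0,"z":-4,"turn":0},{"x":-0.6,"y":-4.2,"z":0,"turn":0}]' 100 >/dev/null
python3 -m crank '[{"x":-0.6,"y":-4.2,"z":0,"turn":0},{"x":-0.6,"y":-4.2,"z":0,"turn":0},{"x":-0.6,"y":-4.2,"z":0,"turn":0},{"x":-0.6,"y":-4.2,"z":0,"turn":0},{"x":-0.6,"y":-4.2,"z":0,"turn":0}]' >/dev/null
python3 -m crank '[{"x":-0.6,"y":-4.2,"z":0,"turn":0},{"x":-0.6,"y":-4.2,"z":0,"turn":0},{"x":-0.6,"y":-4.2,"z":0,"turn":0},{"x":-0.6,"y":-4.2,"z":0,"turn":0},{"x":0,"y":0,"z":0,"turn":0}]' >/dev/null
python3 -m crank '[{"x":0,"y":0,"z":0,"turn":-0.128},{"x":0,"y":0,"z":0,"turn":-0.128},{"x":0,"y":0,"z":0,"turn":-0.128},{"x":0,"y":0,"z":0,"turn":0},{"x":0,"y":0,"z":0,"turn":0}]'
python3 look.py 3
python3 -c "
from h import *
goto(.5668,.2478,.015,.2425)"
```

```text
time: 6.3
tool_pos: [0.5686, 0.2462, 0.1361]
tool_rot: [0.0, 0.993, 0.12, -0.0]
contact_force: [-0.4, 0.7, -1.0]
gripper_width: 1.004
grasp_force: 0.0
top wall v -0.1904 u 0.5905 yaw -0.103 size [0.0087 0.061 ] 55
top wall v -0.1650 u 0.5884 yaw -0.141 size [0.0089 0.0567] 56
top wall v -0.1563 u 0.5891 yaw -0.135 size [0.0087 0.0571] 56
top wall v -0.1286 u 0.5866 yaw -0.151 size [0.0096 0.0585] 59
scene wall v -0.1928 u 0.5921 yaw -0.150 size [0.0105 0.0613] 145
scene wall v -0.1665 u 0.5921 yaw -0.142 size [0.0094 0.0606] 123
scene wall v -0.1573 u 0.5918 yaw -0.136 size [0.0093 0.0602] 120
scene wall v -0.1309 u 0.5919 yaw -0.150 size [0.0106 0.0583] 125
t 6.40 pos [0.5687 0.2463 0.1362] head 0.241 | tool x -0.15 y -0.19 z 12.12 cm, turn -0.002 w 1.001 F [ 0.2  0.6 -0.5] g 0.0
```

```bash
python3 -m crank '[{"x":-0.15,"y":-0.19,"z":0,"turn":0},{"x":0,"y":0,"z":4,"turn":0},{"x":0,"y":0,"z":4,"turn":0},{"x":0,"y":0,"z":3,"turn":0},{"x":0,"y":0,"z":1.1,"turn":0}]' >/dev/null
python3 -m crank '[{"x":0,"y":0,"z":0,"turn":0},{"x":0,"y":0,"z":0,"turn":0},{"x":0,"y":0,"z":0,"turn":0},{"x":0,"y":0,"z":0,"turn":0},{"x":0,"y":0,"z":0,"turn":0}]' 60
python3 - <<'E'
from h import *
goto(.5668,.2478,.015,.2425)
p,d=manip.grab_frame("scene")
cv2.imwrite("pics/s4.png",crop(p,245,120,80,75,8))
E
```

```text
time: 7.4
tool_pos: [0.5676, 0.2483, 0.0164]
tool_rot: [-0.0, 0.993, 0.121, 0.001]
contact_force: [1.0, 1.4, 2.4]
gripper_width: 0.748
grasp_force: 66.2
t 7.40 pos [0.5676 0.2483 0.0164] head 0.243 | tool x -0.09 y 0.02 z 0.14 cm, turn 0.000 w 0.748 F [1.  1.4 2.4] g 66.2
```

View pics/s4.png

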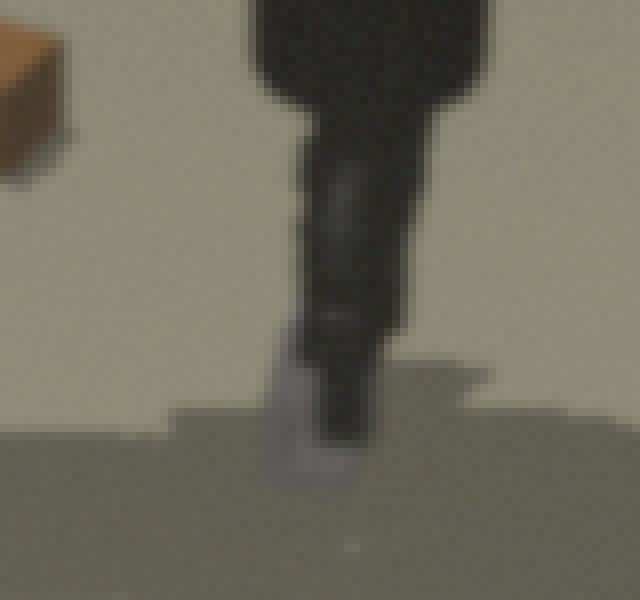

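The gripper holds the upper leg tips at width 0.748, with the fingertip at about (345,440) in the crop, roughly 19 mm up. I'll roll the rail in an arc about its lower leg-tip edge.

```bash
python3 -m crank '[{"x":0.3,"y":0,"z":0,"turn":0},{"x":0.3,"y":0,"z":0,"turn":0},{"x":0.5,"y":0,"z":0.05,"turn":0},{"x":0.5,"y":0,"z":0.14,"turn":0},{"x":0.5,"y":0,"z":0.22,"turn":0}]'
python3 - <<'E'
from h import *
goto(.5668,.2478,.015,.2425)
p,d=manip.grab_frame("scene")
cv2.imwrite("pics/s5.png",crop(p,255,140,60,55,8))
E
```

```text
time: 7.95
tool_pos: [0.5876, 0.2534, 0.015]
tool_rot: [0.0, 0.993, 0.121, -0.001]
contact_force: [-7.1, -0.9, 16.0]
gripper_width: 0.75
grasp_force: 64.4
t 7.95 pos [0.5876 0.2534 0.015 ] head 0.243 | tool x -2.15 y 0.04 z 0.00 cm, turn 0.001 w 0.750 F [-7.1 -0.9 16. ] g 64.4
```

View pics/s5.png

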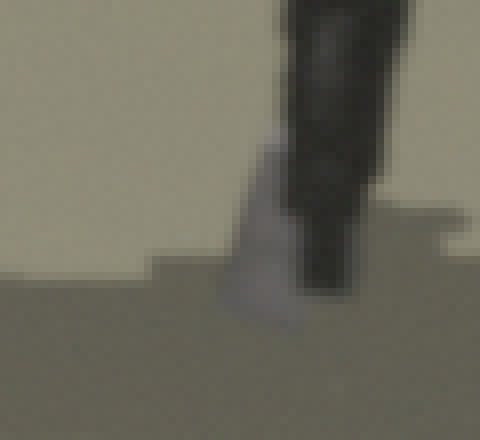

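The rail's lower left corner is lifting (about (220,300)), so the roll is working. I'll continue it.

```bash
python3 -m crank '[{"x":0.46,"y":0,"z":0.28,"turn":0},{"x":0.4,"y":0,"z":0.36,"turn":0},{"x":0.35,"y":0,"z":0.4,"turn":0},{"x":0.2,"y":0,"z":0.2,"turn":0},{"x":0,"y":0,"z":0,"turn":0}]'
python3 - <<'E'
from h import *
goto(.5668,.2478,.015,.2425)
p,d=manip.grab_frame("scene")
cv2.imwrite("pics/s6.png",crop(p,255,140,60,55,8))
E
```

```text
time: 8.5
tool_pos: [0.6058, 0.2578, 0.0045]
tool_rot: [-0.001, 0.993, 0.121, 0.005]
contact_force: [-0.4, 0.4, 15.4]
gripper_width: 0.744
grasp_force: 61.7
t 8.50 pos [0.6058 0.2578 0.0045] head 0.243 | tool x -4.03 y 0.04 z -1.05 cm, turn 0.000 w 0.744 F [-0.4  0.4 15.4] g 61.7
```

View pics/s6.png

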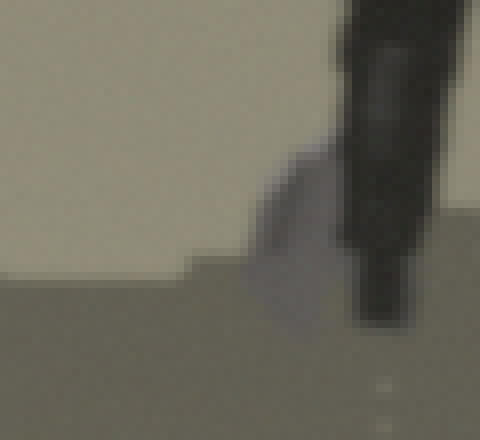

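The roll is at about 50°: the rail's lower edge now runs from (250,280) to (305,332). I'll go a little further, then release and look.

```bash
python3 -m crank '[{"x":0.3,"y":0,"z":0.25,"turn":0},{"x":0.3,"y":0,"z":0.25,"turn":0},{"x":0.3,"y":0,"z":0.1,"turn":0},{"x":0.2,"y":0,"z":0,"turn":0},{"x":0,"y":0,"z":0,"turn":0}]'
python3 -m crank '[{"x":0,"y":0,"z":0,"turn":0},{"x":0,"y":0,"z":0,"turn":0},{"x":0,"y":0,"z":0,"turn":0},{"x":0,"y":0,"z":0,"turn":0},{"x":0,"y":0,"z":0,"turn":0}]' 100
python3 -m crank '[{"x":0,"y":0,"z":-4.5,"turn":0},{"x":0,"y":0,"z":-4.5,"turn":0},{"x":-3,"y":0,"z":-4,"turn":0},{"x":-5,"y":0,"z":0,"turn":0},{"x":-5,"y":0,"z":0,"turn":0}]'
cat > lg.py <<'E'
from h import *
import sys
k=sys.argv[1];c=np.array([.59,.25])
for n in("top","scene"):
    p,d=manip.grab_frame(n)
    uv,P=box(n,d,c-.09,c+.09,(.016,.055)); zt=np.percentile(P[:,2],80)
    m=P[:,2]>zt-.007; Q=onz(n,uv[m],np.median(P[m,2]))[:,:2]
    print(n,len(Q),"z",np.median(P[m,2]).round(4),"pca",*[np.round(q,4) for q in pca(Q)],"rect",cv2.minAreaRect(np.float32(Q*1000)))
    cv2.imwrite(f"pics/{n}{k}.png",crop(p,*((170,165,60,50) if n=="top" else (255,140,60,55)),8))
E
python3 lg.py 7
```

```text
time: 9.05
tool_pos: [0.6134, 0.2598, -0.004]
tool_rot: [-0.0, 0.993, 0.121, 0.001]
contact_force: [-2.6, -0.6, 11.7]
gripper_width: 0.739
grasp_force: 63.0
time: 9.55
tool_pos: [0.6114, 0.259, -0.0076]
tool_rot: [0.0, 0.993, 0.121, -0.0]
contact_force: [-0.5, -0.3, 0.0]
gripper_width: 1.003
grasp_force: 0.0
time: 10.05
tool_pos: [0.4857, 0.2279, 0.1251]
tool_rot: [-0.0, 0.993, 0.121, 0.002]
contact_force: [0.4, 0.8, 0.5]
gripper_width: 0.998
grasp_force: 0.0
top 31 z 0.0309 pca [0.6107 0.2545] [-0.1382  0.9904] [0.0138 0.0883] rect ((611.095458984375, 257.0271301269531), (15.536867141723633, 65.0701675415039), 2.9080920219421387)
scene 205 z 0.0283 pca [0.6   0.252] [-0.2507  0.9681] [0.0353 0.0744] rect ((599.9793701171875, 252.2343292236328), (35.15842819213867, 75.63208770751953), 13.614133834838867)
```

View pics/scene7.png

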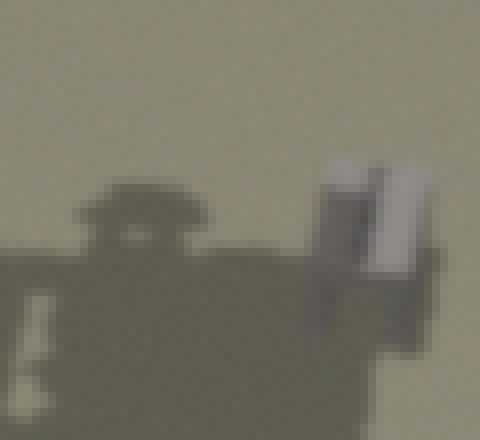

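The rail now stands open side down, with both leg ends visible at (315,330) and (405,330). I'll clear the view and measure it.

```bash
python3 -m crank '[{"x":0,"y":4.5,"z":0,"turn":0},{"x":0,"y":4.5,"z":0,"turn":0},{"x":0,"y":4.5,"z":0,"turn":0},{"x":0,"y":4.5,"z":0,"turn":0},{"x":0,"y":0,"z":0,"turn":0}]'>/dev/null
python3 lg.py 8
python3 -c "
from h import *
goto(.6,.253,.02,.2425)"
```

```text
top 270 z 0.0302 pca [0.5969 0.2556] [-0.2325  0.9726] [0.0365 0.0673] rect ((596.9932250976562, 255.63116455078125), (36.45940399169922, 66.55362701416016), 14.535815238952637)
scene 207 z 0.0285 pca [0.6006 0.2516] [-0.2805  0.9599] [0.0352 0.0752] rect ((600.3724975585938, 251.86392211914062), (35.615943908691406, 76.01598358154297), 13.39592170715332)
t 10.75 pos [0.5294 0.0523 0.1229] head 0.240 | tool x 11.64 y -17.81 z 10.29 cm, turn -0.002 w 0.998 F [-0.3  0.1 -0.2] g 0.0
```

```bash
python3 -m crank '[{"x":2.28,"y":-3.63,"z":0,"turn":0},{"x":2.28,"y":-3.63,"z":0,"turn":0},{"x":2.28,"y":-3.63,"z":0,"turn":0},{"x":2.28,"y":-3.63,"z":0,"turn":0},{"x":2.28,"y":-3.63,"z":0,"turn":0}]'>/dev/null
python3 -m crank '[{"x":0,"y":0,"z":2,"turn":0.005},{"x":0,"y":0,"z":2,"turn":0},{"x":0,"y":0,"z":2,"turn":0},{"x":0,"y":0,"z":0,"turn":0},{"x":0,"y":0,"z":0,"turn":0}]' >/dev/null
python3 -c "
from h import *
goto(.597,.2556,.004,.235)"
```

```text
t 11.75 pos [0.5951 0.2578 0.0625] head 0.239 | tool x 0.13 y 0.26 z 5.85 cm, turn 0.004 w 1.000 F [-0.4  0.1  0.8] g 0.0
```

```bash
python3 -m crank '[{"x":0.13,"y":0.26,"z":0,"turn":0.004},{"x":0,"y":0,"z":2,"turn":0},{"x":0,"y":0,"z":2,"turn":0},{"x":0,"y":0,"z":1.8,"turn":0},{"x":0,"y":0,"z":0,"turn":0}]'
python3 -m crank '[{"x":0,"y":0,"z":0,"turn":0},{"x":0,"y":0,"z":0,"turn":0},{"x":0,"y":0,"z":0,"turn":0},{"x":0,"y":0,"z":0,"turn":0},{"x":0,"y":0,"z":0,"turn":0}]' 60
python3 -c "
from h import *
goto(.597,.2556,.004,.235)"
python3 -m crank '[{"x":0,"y":0,"z":-3,"turn":0},{"x":0,"y":0,"z":-4,"turn":0},{"x":0,"y":0,"z":-4,"turn":0},{"x":0,"y":0,"z":0,"turn":0},{"x":0,"y":0,"z":0,"turn":0}]'
python3 - <<'E'
from h import *
goto(.597,.2556,.004,.235)
p,d=manip.grab_frame("scene"); s=manip.state()["tool_pos"]
uv=proj("scene",s)[0].astype(int); print(uv)
cv2.imwrite("pics/s9.png",crop(p,uv[0]-30,uv[1]-35,60,60,8))
E
```

```text
time: 12.25
tool_pos: [0.596, 0.2539, 0.0024]
tool_rot: [0.0, 0.993, 0.117, -0.002]
contact_force: [-0.7, -1.1, 0.7]
gripper_width: 0.996
grasp_force: 0.0
time: 12.75
tool_pos: [0.5989, 0.2549, 0.0065]
tool_rot: [-0.0, 0.993, 0.117, 0.001]
contact_force: [0.0, -0.3, 6.0]
gripper_width: 0.755
grasp_force: 66.9
t 12.75 pos [0.5989 0.2549 0.0065] head 0.234 | tool x -0.17 y -0.11 z 0.25 cm, turn -0.001 w 0.755 F [ 0.  -0.3  6. ] g 66.9
time: 13.25
tool_pos: [0.5981, 0.2546, 0.1158]
tool_rot: [-0.0, 0.993, 0.117, 0.001]
contact_force: [-0.4, 0.3, -1.7]
gripper_width: 0.756
grasp_force: 67.0
t 13.25 pos [0.5981 0.2546 0.1158] head 0.234 | tool x -0.08 y -0.12 z 11.18 cm, turn -0.001 w 0.756 F [-0.4  0.3 -1.7] g 67.0
[301 139]
```

View pics/s9.png

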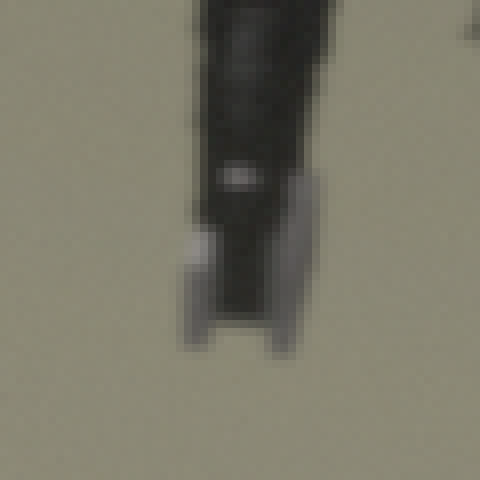

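The rail is held level, legs down, with leg ends at about (197,345) and (283,350). I'll carry it over the tray at a safe height and turn it to line up with the short rails.

```bash
python3 -m crank '[{"x":-1.362,"y":4.301,"z":0,"turn":0},{"x":-1.362,"y":4.301,"z":0,"turn":0},{"x":-1.362,"y":4.301,"z":0,"turn":0},{"x":-1.362,"y":4.301,"z":0,"turn":0},{"x":-1.362,"y":4.301,"z":0,"turn":0}]'>/dev/null
python3 -m crank '[{"x":-1.362,"y":4.301,"z":0,"turn":0},{"x":-1.362,"y":4.301,"z":0,"turn":0},{"x":-1.362,"y":4.301,"z":0,"turn":0},{"x":-1.362,"y":4.301,"z":0,"turn":0},{"x":-1.362,"y":4.301,"z":0,"turn":0}]'>/dev/null
python3 -m crank '[{"x":-1.362,"y":4.301,"z":0,"turn":0},{"x":0,"y":0,"z":0,"turn":-0.1195},{"x":0,"y":0,"z":0,"turn":-0.1195},{"x":0,"y":0,"z":0,"turn":-0.1195},{"x":0,"y":0,"z":0,"turn":-0.1195}]'>/dev/null
python3 -m crank '[{"x":0,"y":0,"z":0,"turn":-0.1195},{"x":0,"y":0,"z":0,"turn":-0.1195},{"x":0,"y":0,"z":0,"turn":-0.1195},{"x":0,"y":0,"z":0,"turn":-0.1195},{"x":0,"y":0,"z":0,"turn":-0.1195}]' >/dev/null
python3 -m crank '[{"x":0,"y":0,"z":0,"turn":-0.1195},{"x":0,"y":0,"z":0,"turn":0},{"x":0,"y":0,"z":0,"turn":0}]'
python3 -c "
from h import *
goto(.562,-.2402,.063,1.429)"
```

```text
time: 15.6
tool_pos: [0.5604, -0.2398, 0.1126]
tool_rot: [-0.002, 0.756, 0.654, -0.001]
contact_force: [-0.5, 0.3, -0.9]
gripper_width: 0.756
grasp_force: 67.1
t 15.60 pos [ 0.5604 -0.2398  0.1126] head 1.426 | tool x -0.01 y 0.16 z 4.96 cm, turn -0.003 w 0.756 F [-0.5  0.3 -0.9] g 67.1
```

Now I'll lower to a hover with the rail's underside about 16 mm above the walls, and compare the faces in the same scene depth image.

```bash
python3 -m crank '[{"x":0,"y":0.16,"z":1.5,"turn":-0.003},{"x":0,"y":0,"z":2,"turn":0},{"x":0,"y":0,"z":1.4,"turn":0},{"x":0,"y":0,"z":0,"turn":0},{"x":0,"y":0,"z":0,"turn":0}]'
cat > rel.py <<'E'
from h import *
import sys
goto(.562,-.2402,.0185,1.429)
s=manip.state()["tool_pos"];zb=s[2]-.0065
p,d=manip.grab_frame("scene");np.savez("scene_h.npz",p=p,d=d)
uv,P=cloud("scene",d,120,250,220,340)
e=np.array([np.cos(.142),-np.sin(.142)]);f=np.array([np.sin(.142),np.cos(.142)])
U,V,Z=P[:,:2]@e,P[:,:2]@f,P[:,2]
br=p[uv[:,1],uv[:,0]].max(1)
t=[s[:2]@e,s[:2]@f]; print("tool u %.4f v %.4f"%tuple(t))
def face(z0,z1,v0,nm):
    m=(Z>z0)&(Z<z1)&(abs(V-v0)<.012)&(abs(U-.59)<.026)
    for _ in range(5):
        c=np.median(V[m]);m=m&(abs(V-c)<.005)
    k=np.polyfit(U[m]-.59,V[m],1);print(nm,"n",m.sum(),"v %.4f"%k[1],"slope %.3f"%k[0],"med %.4f"%np.median(V[m]))
face(.013,.030,-.1965,"B outer")
face(zb+.003,zb+.026,t[1]-.019,"L outer")
# end faces: u extents
for nm,lo,hi,v0,v1 in(("B top",.031,.037,-.195,-.188),("L side",zb+.004,zb+.026,t[1]-.024,t[1]-.014)):
    m=(Z>lo)&(Z<hi)&(V>v0)&(V<v1); print(nm,"u range",np.percentile(U[m],[2,98]).round(4),m.sum())
cv2.imwrite("pics/h_%s.png"%sys.argv[1],crop(p,155,235,85,75,8))
E
python3 rel.py 1
```

```text
time: 16.1
tool_pos: [0.5628, -0.2404, 0.065]
tool_rot: [-0.001, 0.755, 0.656, -0.0]
contact_force: [0.0, 0.7, -1.6]
gripper_width: 0.754
grasp_force: 67.1
t 16.10 pos [ 0.5628 -0.2404  0.065 ] head 1.431 | tool x 0.01 y -0.08 z 4.65 cm, turn 0.002 w 0.754 F [ 0.   0.7 -1.6] g 67.1
tool u 0.5911 v -0.1584
B outer n 112 v -0.1938 slope 0.009 med -0.1937
L outer n 174 v -0.1765 slope 0.002 med -0.1765
B top u range [0.5618 0.6184] 86
L side u range [0.5613 0.6258] 226
```

View pics/h_1.png

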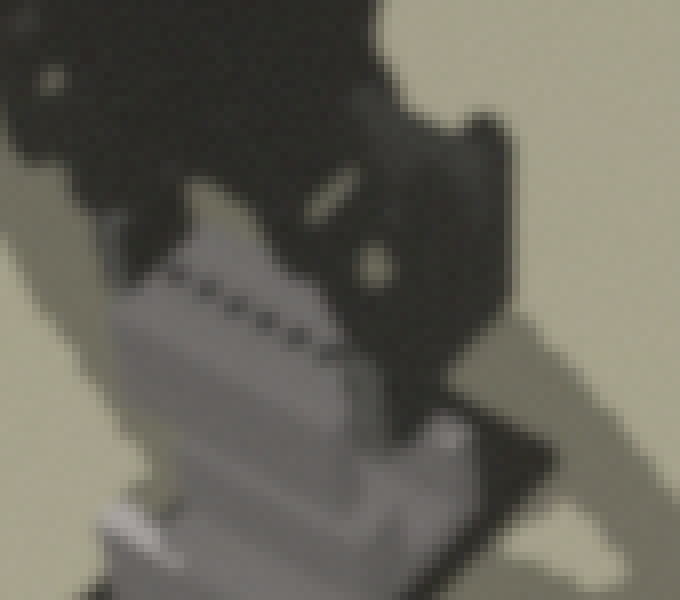

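L's outer face and B's outer face put the long rail within 0.2 mm of the wall-pair centre and parallel to it. It is about 3 mm too far along +u. I'll correct that and descend with force checks.

```bash
python3 -m crank '[{"x":0,"y":-0.3,"z":0,"turn":0},{"x":0,"y":0,"z":1,"turn":0},{"x":0,"y":0,"z":0.8,"turn":0},{"x":0,"y":0,"z":0,"turn":0},{"x":0,"y":0,"z":0,"turn":0}]'
python3 -c "
from h import *
goto(.562,-.2402,.0185,1.429)"
python3 rel.py 2
```

```text
time: 16.65
tool_pos: [0.5598, -0.24, 0.0471]
tool_rot: [-0.001, 0.755, 0.656, -0.0]
contact_force: [1.6, -0.6, -0.0]
gripper_width: 0.757
grasp_force: 67.1
t 16.65 pos [ 0.5598 -0.24    0.0471] head 1.432 | tool x 0.01 y 0.22 z 2.86 cm, turn 0.003 w 0.757 F [ 1.6 -0.6 -0. ] g 67.1
t 16.65 pos [ 0.5598 -0.24    0.0471] head 1.432 | tool x 0.01 y 0.22 z 2.86 cm, turn 0.003 w 0.757 F [ 1.6 -0.6 -0. ] g 67.1
tool u 0.5881 v -0.1584
B outer n 113 v -0.1939 slope 0.004 med -0.1940
L outer n 164 v -0.1765 slope 0.004 med -0.1765
B top u range [0.5616 0.6189] 93
L side u range [0.5571 0.6227] 210
```

```bash
python3 -m crank '[{"x":0,"y":0,"z":0.3,"turn":0},{"x":0,"y":0,"z":0.3,"turn":0},{"x":0,"y":0,"z":0.3,"turn":0},{"x":0,"y":0,"z":0.2,"turn":0},{"x":0,"y":0,"z":0,"turn":0}]'
python3 -c "
from h import *
goto(.562,-.2402,.0185,1.429)"
```

```text
time: 17.2
tool_pos: [0.5598, -0.2401, 0.0362]
tool_rot: [-0.0, 0.754, 0.656, -0.0]
contact_force: [0.6, -0.4, -1.2]
gripper_width: 0.754
grasp_force: 67.1
t 17.20 pos [ 0.5598 -0.2401  0.0362] head 1.432 | tool x 0.02 y 0.22 z 1.77 cm, turn 0.003 w 0.754 F [ 0.6 -0.4 -1.2] g 67.1
```

It has entered with no contact force. I'll go on down to the seat.

```bash
python3 -m crank '[{"x":0,"y":0,"z":0.5,"turn":0},{"x":0,"y":0,"z":0.5,"turn":0},{"x":0,"y":0,"z":0.4,"turn":0},{"x":0,"y":0,"z":0.2,"turn":0},{"x":0,"y":0,"z":0,"turn":0}]'
python3 -m crank '[{"x":0,"y":0,"z":0.1,"turn":0},{"x":0,"y":0,"z":0.1,"turn":0},{"x":0,"y":0,"z":0,"turn":0}]'
```

```text
time: 17.7
tool_pos: [0.5598, -0.2401, 0.0201]
tool_rot: [-0.001, 0.755, 0.656, -0.0]
contact_force: [-0.6, -0.2, -0.2]
gripper_width: 0.756
grasp_force: 67.1
time: 18.0
tool_pos: [0.5602, -0.2403, 0.0188]
tool_rot: [0.0, 0.755, 0.656, 0.0]
contact_force: [0.0, -0.2, -1.1]
gripper_width: 0.761
grasp_force: 67.1
```

```bash
python3 -m crank '[{"x":0,"y":0,"z":0.1,"turn":0},{"x":0,"y":0,"z":0.05,"turn":0},{"x":0,"y":0,"z":0,"turn":0}]'
python3 -m crank '[{"x":0,"y":0,"z":0,"turn":0},{"x":0,"y":0,"z":0,"turn":0},{"x":0,"y":0,"z":0,"turn":0},{"x":0,"y":0,"z":0,"turn":0},{"x":0,"y":0,"z":0,"turn":0}]' 100
python3 -m crank '[{"x":0,"y":0,"z":-3,"turn":0},{"x":0,"y":0,"z":-4.5,"turn":0},{"x":0,"y":0,"z":-4.5,"turn":0},{"x":-4,"y":0,"z":-1,"turn":0},{"x":0,"y":0,"z":0,"turn":0}]'
python3 -m crank '[{"x":4.5,"y":0,"z":0,"turn":0},{"x":4.5,"y":0,"z":0,"turn":0},{"x":4.5,"y":0,"z":0,"turn":0},{"x":4.5,"y":0,"z":0,"turn":0},{"x":4.5,"y":0,"z":0,"turn":0}]'
cat > fin.py <<'E'
from h import *
e=np.array([np.cos(.142),-np.sin(.142)]);f=np.array([np.sin(.142),np.cos(.142)])
out=[]
for n in("top","scene"):
    p,d=manip.grab_frame(n);uv,P=box(n,d,np.array([.5,-.3]),np.array([.62,-.18]),(.005,.06))
    m=P[:,2]>.038;Q=onz(n,uv[m],.042)[:,:2];c,a,s=pca(Q)
    A=np.c_[(P[m,:2]-c)@e,(P[m,:2]-c)@f,np.ones(m.sum())];k=np.linalg.lstsq(A,P[m,2],rcond=None)[0]
    print(n,m.sum(),"web u %.4f v %.4f"%(c@e,c@f),"yaw %.3f"%np.arctan2(a[1],a[0]),"size",s.round(4),"z %.4f slope %.3f %.3f"%(k[2],k[0],k[1]))
    m=(P[:,2]>.030)&(P[:,2]<.0375);Q=onz(n,uv[m],.034)[:,:2];v=Q@f
    for lo,hi in((-.2,-.183),(-.137,-.12)):
        q=(v>lo)&(v<hi);print("  wall v %.4f u %.4f n %d"%(np.median(v[q]),np.median(Q[q]@e),q.sum()))
    out.append(cv2.resize(crop(p,*((332,165,60,60) if n=="top" else (150,255,90,80)),5),(390,390)))
cv2.imwrite("pics/fin.png",np.hstack(out))
E
python3 fin.py
```

```text
time: 18.3
tool_pos: [0.5603, -0.2404, 0.0185]
tool_rot: [-0.0, 0.754, 0.656, -0.0]
contact_force: [-2.5, 0.6, 5.9]
gripper_width: 0.756
grasp_force: 67.8
time: 18.8
tool_pos: [0.5601, -0.2402, 0.0172]
tool_rot: [-0.0, 0.755, 0.656, -0.0]
contact_force: [0.2, 0.2, 0.2]
gripper_width: 1.004
grasp_force: 0.0
time: 19.3
tool_pos: [0.5561, -0.2841, 0.1518]
tool_rot: [0.004, 0.755, 0.655, 0.0]
contact_force: [-0.2, 0.3, -0.3]
gripper_width: 1.001
grasp_force: 0.0
time: 19.8
tool_pos: [0.5852, -0.055, 0.1464]
tool_rot: [-0.001, 0.755, 0.656, -0.0]
contact_force: [0.3, 0.0, -0.0]
gripper_width: 0.996
grasp_force: 0.0
top 294 web u 0.5888 v -0.1598 yaw -0.155 size [0.0417 0.0682] z 0.0424 slope 0.005 -0.016
  wall v -0.1900 u 0.5915 n 44
  wall v -0.1277 u 0.5882 n 52
scene 537 web u 0.5921 v -0.1611 yaw -0.122 size [0.0363 0.0676] z 0.0408 slope 0.000 0.007
  wall v -0.1911 u 0.5924 n 131
  wall v -0.1293 u 0.5918 n 118
```

View pics/fin.png

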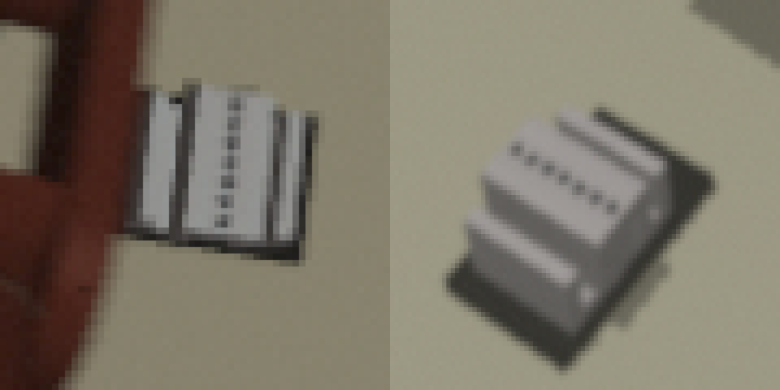

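Both views show the long rail seated over the two touching short rails. Its web top is at about 42 mm (the nested height), it is level and centred, and the outer walls are 62 mm apart, which means the rails touch. Handing in.

```bash
python3 -c "
from plant import manip
print(manip.job_done())"
```

```text
the job is handed in; nothing more can be done
None
```

The short rails are pushed together and the long rail is nested over them, open side down, level and centred, and I handed the job in at about 20 s of the 62 s allowed; no verdict came back.

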